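Steady a rocking printing bed

TASK

One corner of the metal bed of the printing stand rocks. Press down on the round corner buttons one at a time until you find the corner that sinks, then push the raised steel shim tab beside that same corner down fully flat and take your hand away. Leave the other three shims standing as they are, and neither lift nor push aside anything else.

Things in the scene. Friction and masses are not known exactly. Their poses are not given: they have to be found in the camera images.
- stand: Plywood base board of the block-printing stand, 220 mm (x) x 340 mm (y) x 8 mm, flat on the table; origin at the centre of its underside; x points to the back (away from the robot), y to the left. Place and yaw vary. It carries the bed and four shims.
- bed: Aluminium plate 200 x 200 x 10 mm on a middle pivot and four like-looking rubber feet, one per corner; origin under its centre, 20 mm above the table, axes as the stand's. One foot, not known which, is soft: pressed, that corner sinks 7 mm (4 N takes it fully down), the opposite one rises; released, it springs back level. Firm corners give under 1.5 mm. L fence in its middle, 5 mm high.
- corner_fl (a point): Centre of the top of the round dark steel button (24 mm across, 3 mm high) at the front left corner of the bed, 80 mm in x and in y from the bed's centre; 33 mm above the table when the bed is level. The place to press that corner.
- corner_fr (a point): Centre of the top of the round dark steel button (24 mm across, 3 mm high) at the front right corner of the bed, 80 mm in x and in y from the bed's centre; 33 mm above the table when the bed is level. The place to press that corner.
- corner_bl (a point): Centre of the top of the round dark steel button (24 mm across, 3 mm high) at the back left corner of the bed, 80 mm in x and in y from the bed's centre; 33 mm above the table when the bed is level. The place to press that corner.
- corner_br (a point): Centre of the top of the round dark steel button (24 mm across, 3 mm high) at the back right corner of the bed, 80 mm in x and in y from the bed's centre; 33 mm above the table when the bed is level. The place to press that corner.
- shim_fl (a joint): Turn of the front left shim, rad: 0 to 0.03 standing up as found, 0.45 fully flat. Steel tab 30 mm wide, 56 mm long, 3 mm thick, hinged at the bed's left edge by that corner, slanting up and outwards. Pressed (2 N at mid-tab) it turns flat onto a wooden seat, toe under the bed, and stays as left. At a firm corner it jams at 0.12 to 0.2.
- tab_fl (a point): Point on the upper face of the front left shim's tab, in the middle of its width, 36 mm out from the hinge (hinge line 107 mm to the side of the stand's middle, 17 mm above the table); about 34 mm above the table as found, 19 mm when the tab is flat. Where to press it.
- shim_fr (a joint): Turn of the front right shim, rad: 0 to 0.03 standing up as found, 0.45 fully flat. Steel tab 30 mm wide, 56 mm long, 3 mm thick, hinged at the bed's right edge by that corner, slanting up and outwards. Pressed (2 N at mid-tab) it turns flat onto a wooden seat, toe under the bed, and stays as left. At a firm corner it jams at 0.12 to 0.2.
- tab_fr (a point): Point on the upper face of the front right shim's tab, in the middle of its width, 36 mm out from the hinge (hinge line 107 mm to the side of the stand's middle, 17 mm above the table); about 34 mm above the table as found, 19 mm when the tab is flat. Where to press it.
- shim_bl (a joint): Turn of the back left shim, rad: 0 to 0.03 standing up as found, 0.45 fully flat. Steel tab 30 mm wide, 56 mm long, 3 mm thick, hinged at the bed's left edge by that corner, slanting up and outwards. Pressed (2 N at mid-tab) it turns flat onto a wooden seat, toe under the bed, and stays as left. At a firm corner it jams at 0.12 to 0.2.
- tab_bl (a point): Point on the upper face of the back left shim's tab, in the middle of its width, 36 mm out from the hinge (hinge line 107 mm to the side of the stand's middle, 17 mm above the table); about 34 mm above the table as found, 19 mm when the tab is flat. Where to press it.
- shim_br (a joint): Turn of the back right shim, rad: 0 to 0.03 standing up as found, 0.45 fully flat. Steel tab 30 mm wide, 56 mm long, 3 mm thick, hinged at the bed's right edge by that corner, slanting up and outwards. Pressed (2 N at mid-tab) it turns flat onto a wooden seat, toe under the bed, and stays as left. At a firm corner it jams at 0.12 to 0.2.
- tab_br (a point): Point on the upper face of the back right shim's tab, in the middle of its width, 36 mm out from the hinge (hinge line 107 mm to the side of the stand's middle, 17 mm above the table); about 34 mm above the table as found, 19 mm when the tab is flat. Where to press it.
- print_block: Loose wooden printing block, 55 x 55 x 22 mm, lying on the middle of the bed; leave it. Origin under its centre.
- ink_jar: Loose jar, 40 mm across, 45 mm high, on the base board between the two left shims; leave it. Origin under its centre.
- pin_tin: Loose round metal tin, 46 mm across, 32 mm high, on the base board between the two right shims; leave it. Origin under its centre.
- paint_bottle: Loose white paint bottle with black cap, 72 mm across, 150 mm high, on the left; leave it. Origin under its centre.
- brush_mug: Loose white mug, 72 mm across, 95 mm high, with brushes standing to 195 mm, on the right; leave it. Origin under its centre.
- brush: Loose brush lying on the table at the back right; leave it. Origin under it.
- marker: Loose grey marker pen with black cap, 132 mm long, 16 mm thick, lying at the back; leave it. Origin under it.
- ink_roller: Loose ink roller with wooden handle, about 140 mm long, 35 mm high, lying at the left; leave it. Origin under its roller.

How it is judged:
By the outcome, as a careful person would: the job done as asked, in the order asked, and still so for the second after the job is handed in, with the robot touching nothing.
It also fails if it takes over 54 s, if anything falls off the work surface, if the arm or the gripper's body presses on something with over 40 N, if the wrist force passes 120 N, or if a joint passes its speed limit or range.

ROBOT

A 6-joint arm with a two-finger parallel gripper is mounted at the origin on the work surface. World frame = base frame: x ahead of the robot, y to its left, z up, the work surface at z = 0. Lengths are in mm, angles in rad, forces in N, time in s.
With the tool pointing down it reaches from about 350 to 775 mm from the base axis. Payload 7.3 kg.
Tool frame: the origin (TCP) lies at the very end of the fingers, on their centre line; the grasp point (between the pads) lies 19 mm behind it; x points along the fingers, y is the direction in which the jaws open and shut, and the axes are right-handed (so a half turn about x gives the same grasp; the last joint's range is limited). The gripper opens to 92 mm and grips with 3 to 60 N. Pads are 19 mm wide; open, the fingers measure 130 mm over their backs; the gripper's body (75 mm by 190 mm) begins 47 mm behind the grasp point.
Start: joints at [1.192, 0.342, 1.524, -0, 1.275, -0.146], TCP at [121.103, 510.861, 226.741] pointing down, gripper open.
Joint ranges: [-2.53, 2.53], [-0.77, 2.02], [0.04, 2.7], [-1, 4.14], [0.28, 2.66], [-3.11, 3.11]. Speed limits (rad/s): [2.57, 2.57, 3.14, 3.14, 3.14, 3.14].

INTERFACE

Orientations are given as [roll, pitch, yaw] about the fixed x, y, z axes, in that order (R = Rz(yaw) Ry(pitch) Rx(roll)).
In Python, from plant import bot gives the robot as it stands.
- The arm moves only by the tool step_arm, never from a script. Its argument "targets" is a list that holds one entry, the list of rows, each a list of 4 numbers: the shift along the tool's x, y, z in m, then the turn about the tool's x in degrees. A call has exactly 5 rows; each row is the pose to reach, as a shift and turn from the pose measured when the call began, along the tool's axes at that moment; what a row does not reach only later rows make up. A row lasts 1/12 s, in which the tool goes at most 41.7 mm and 7.16 degrees, less where a joint would pass 70% of its speed; a pose out of reach is approached as far as the arm can. A call with a gripper value outside its range is refused whole. "jaw" is the closure, from 0 (fully open) to 1 (shut), set as the call begins (left out, the last holds). The fingers move at their own pace and stop on an object; the grip force is fixed at half the most. Time passes only in rows, so rows that repeat a pose let the fingers close, or fill a call up. It gives the time, the measured TCP pose, the force and the opening at its end, in the units of the state.
- bot.get_obs(): the state, without advancing time (a new reading comes with each control period).
- bot.capture(name): name is "side" or "top"; returns a dict with "color" (420x560x3 uint8, red, green, blue), "depth" (420x560 float32, mm along the optical axis (not along the pixel's ray), 0 where there is no reading), "fov_y" (degrees; the focal length in pixels is half the picture's height over the tangent of half this angle, whatever the lens; pixels are square), "cx", "cy" (the principal point, pixels), "rvec" (rotation vector, rad) and "tvec" (3), from world to camera coordinates, as OpenCV has them. Camera axes: x right, y down, z forward; pixel columns grow to the right and rows downward; lengths in mm; the calibration is good to about 2 mm. A picture is of the moment at which its call begins.
- bot.close_job(): hands the job in, once; it reports no verdict.
The state is a dict: "time": time; "joint_positions": joint angles; "dq": joint speeds; "tau": joint torques, N m; "tool_pos": TCP position; "tcp_rot": TCP orientation; "contact_force": force on the tool from outside, world axes, zero at the start; "moment": the same for the moment, N m; "grip_width": finger opening in mm.
Only numpy, scipy, OpenCV 4.12 (cv2) and the standard library are available. Lean on these libraries where they do the work, as an engineer would, in place of code of your own. Each camera call takes 0.05 s, during which the arm holds its last target. There are 200 camera calls.

## Working session

There is one attempt and no reset: what is moved stays moved. The work goes in short steps, Python scripts to look and compute and a tool call to move; the robot and the scene stay as the last step left them, time stands still between calls to the robot, and variables do not carry over. Pictures are saved under pics/ and viewed, about 8 in all and at most 12, crops included, and the job is handed in when it is done.

Besides the shell and the picture viewer there is one more tool, called after ">>>" in YAML: its name, and indented under it one key for each argument. step_arm: Moves the arm, as the interface text tells. Its arguments: {"type":"object","properties":{"targets":{"type":"array","items":{"type":"array","items":{"type":"array","items":{"type":"number"}}}},"jaw":{"type":"number"}},"required":["targets"]}

```bash
mkdir -p pics; cat > h.py <<'E'
import numpy as np, cv2
from plant import bot
def cap(n):
    c=bot.capture(n); R=cv2.Rodrigues(np.array(c["rvec"],float))[0]; t=np.array(c["tvec"],float).ravel()
    f=c["color"].shape[0]/2/np.tan(np.radians(c["fov_y"])/2)
    c.update(R=R,t=t,f=f); return c
def ray(c,u,v,z):
    d=c["R"].T@np.array([(u-c["cx"])/c["f"],(v-c["cy"])/c["f"],1]); o=-c["R"].T@c["t"]
    return o+d*(z-o[2])/d[2]
def pt(c,u,v):
    Z=float(c["depth"][int(v),int(u)]); p=Z*np.array([(u-c["cx"])/c["f"],(v-c["cy"])/c["f"],1])
    return c["R"].T@(p-c["t"])
def proj(c,P):
    q=c["R"]@np.array(P,float)+c["t"]; return q[:2]/q[2]*c["f"]+[c["cx"],c["cy"]]
def save(c,n): cv2.imwrite("pics/"+n,c["color"][...,::-1])
E
python3 - <<'E'
from h import *
for n in("side","top"):
    c=cap(n); save(c,n+"0.png"); print(n,-c["R"].T@c["t"],c["f"])
s=bot.get_obs(); print({k:np.round(v,3) for k,v in s.items()})
E
```

```text
side [  52.69076486 1152.96488302  944.82340107] 544.2404694539641
top [ 459.81529879  -18.27849254 1036.39590515] 389.13077960765486
{'time': np.float64(0.1), 'joint_positions': array([ 1.192,  0.343,  1.525, -0.   ,  1.275, -0.146]), 'dq': array([-0.002, -0.001, -0.004, -0.   , -0.001, -0.   ]), 'tau': array([ 1.0000e-03, -4.3200e+01, -2.4469e+01,  7.2000e-02,  5.3000e-02,
       -0.0000e+00]), 'tool_pos': array([120.97 , 510.511, 226.12 ]), 'tcp_rot': array([-1.702,  1.569, -1.935]), 'contact_force': array([ 0.436, -1.054,  0.584]), 'moment': array([-0.074,  0.014, -0.012]), 'grip_width': np.float64(91.608)}
```

View pics/top0.png

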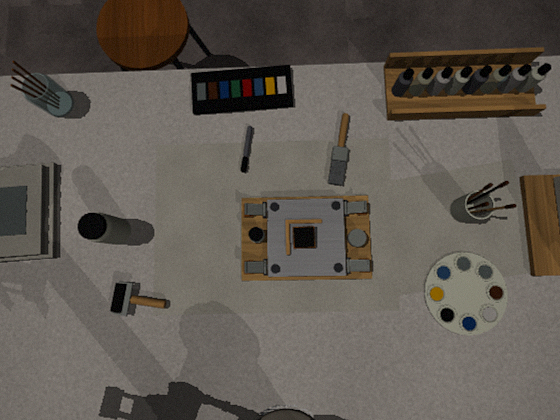

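View pics/side0.png

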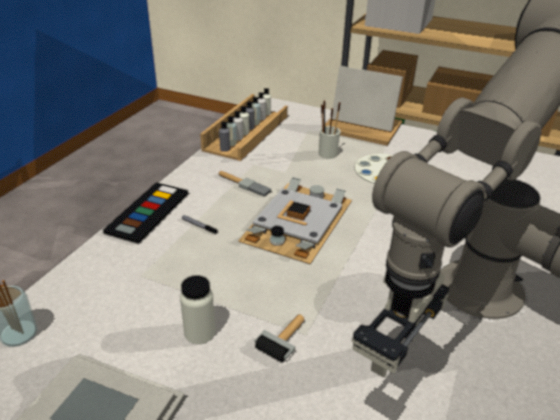

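The top view shows the stand at about (307,238). The buttons are near (275,206), (335,206), (272,268) and (338,268), the shims lie at both sides, and the image's up direction is +x. Next I locate the buttons.

```bash
python3 - <<'E'
from h import *
def blobs(c,guess,r):
    g=cv2.cvtColor(c["color"],cv2.COLOR_RGB2GRAY).astype(float); out=[]
    for u,v in guess:
        u,v=int(round(u)),int(round(v)); w=g[v-r:v+r+1,u-r:u+r+1]
        m=((w<(w.min()+np.median(w))/2)).astype(np.uint8)
        n,l,s,ce=cv2.connectedComponentsWithStats(m); 
        k=1+np.argmin([np.hypot(*(ce[i]-r))-0.2*s[i,4] for i in range(1,n)])
        out.append([*(ce[k]+[u-r,v-r]),s[k,4]])
    return np.array(out)
t=cap("top"); s=cap("side")
b=blobs(t,[(275,206),(335,206),(272,268),(338,268)],8)
P=np.array([ray(t,u,v,33) for u,v,_ in b]); print("bl br fl fr",b.round(1),P.round(1),sep="\n")
print([pt(t,u,v).round(1) for u,v,_ in b])
print("sides",[np.linalg.norm(P[i]-P[j]).round(1) for i,j in((0,1),(2,3),(0,2),(1,3))])
c=P.mean(0); ya=P[0]+P[2]-P[1]-P[3]; xa=P[0]+P[1]-P[2]-P[3]
print("c",c,"yaw",np.degrees(np.arctan2(-ya[0],ya[1])),np.degrees(np.arctan2(xa[1],xa[0])))
bs=blobs(s,[proj(s,p) for p in P],7); print([proj(s,p).round(1) for p in P],bs.round(1))
for i in range(4):
    M=[];y=[]
    # two-view triangulation
    Pm=[np.array([[q["f"],0,q["cx"]],[0,q["f"],q["cy"]],[0,0,1]])@np.c_[q["R"],q["t"]] for q in(t,s)]
    X=cv2.triangulatePoints(Pm[0],Pm[1],b[i,:2],bs[i,:2]).ravel(); print("tri",(X[:3]/X[3]).round(1))
im=t["color"][185:290,230:385,::-1]; im=cv2.resize(im,None,fx=5,fy=5,interpolation=cv2.INTER_CUBIC); cv2.imwrite("pics/t1.png",cv2.convertScaleAbs(im,alpha=1.6))
E
```

```text
bl br fl fr
[[274.1 206.5  58. ]
 [335.5 205.2  60. ]
 [275.  268.4  61. ]
 [337.9 267.2  64. ]]
[[ 612.    15.7   33. ]
 [ 611.3 -143.9   33. ]
 [ 452.4   16.6   33. ]
 [ 452.1 -143.1   33. ]]
[array([611.5,  15.5,  36.6]), array([ 611.3, -143.9,   32.8]), array([452.4,  16.7,  32. ]), array([ 452.1, -142.9,   34.4])]
sides [np.float64(159.6), np.float64(159.7), np.float64(159.7), np.float64(159.2)]
c [531.95094631 -63.67247422  33.        ] yaw -0.18237135603445565 -0.32536687211115656
[array([261.9, 218.2]), array([285. , 191.2]), array([313.5, 233.3]), array([333.4, 204.2])] [[261.8 218.9  28. ]
 [284.5 191.6  22. ]
 [313.1 233.9  30. ]
 [333.3 204.7  22. ]]
tri [612.4  15.7  30.5]
tri [ 612.4 -143.9   30.8]
tri [453.   16.9  30.6]
tri [ 452.4 -143.2   30.8]
```

View pics/t1.png

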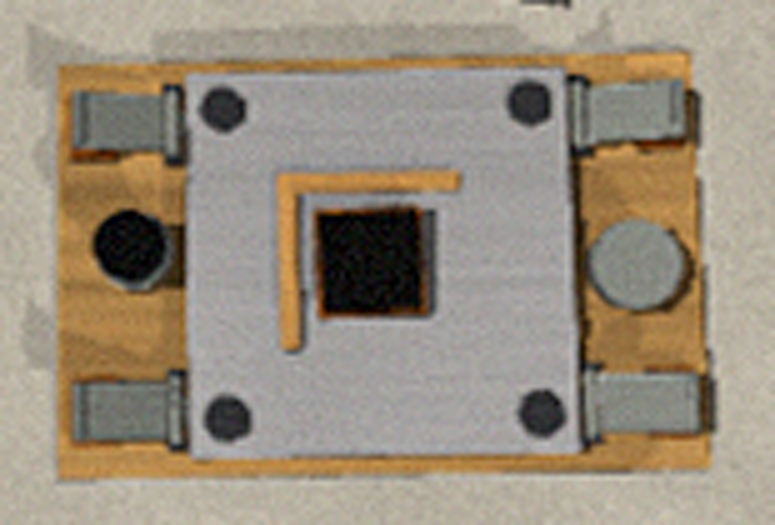

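The buttons sit at the expected 160 mm spacing. Triangulated height is about 31 mm against the stated 33 mm, and the stand's yaw is about −0.25°. Next come the tab points and the move axes.

```bash
cat >> h.py <<'E'
from scipy.spatial.transform import Rotation as Ro
T=dict(bl=(612,15.8),br=(611.5,-143.8),fl=(452.6,16.7),fr=(452.2,-143.1))
def tool():
    s=bot.get_obs(); return s,Ro.from_euler("xyz",s["tcp_rot"]).as_matrix()
def go(x,y,z):
    s,R=tool(); print("shift tool m",(R.T@(np.array([x,y,z])-s["tool_pos"])/1000).round(4))
E
python3 - <<'E'
from h import *
t=cap("top")
for n,u,v in(("bl",120,122),("fl",125,410),("br",635,108),("fr",650,403)): print(n,ray(t,230+u/5,185+v/5,31).round(1),pt(t,230+u/5,185+v/5).round(1))
s,R=tool(); print(R.round(3)); print("jaw y dir angle",np.degrees(np.arctan2(R[1,1],R[0,1])))
go(452.6,16.7,120)
E
```

```text
bl [606.   68.6  31. ] [606.   68.6  31.2]
fl [457.   67.9  31. ] [457.   68.   29.9]
br [ 606.6 -199.6   31. ] [ 606.4 -199.4   32.3]
fr [ 454.9 -199.5   31. ] [ 454.9 -198.9   34.1]
[[-0.     0.231  0.973]
 [-0.001  0.973 -0.231]
 [-1.    -0.001 -0.   ]]
jaw y dir angle 76.66328967429118
shift tool m [ 0.1067 -0.4041  0.4366]
```

>>> step_arm:
  targets:
    - [[0,-0.027,0.029,7],[0,-0.054,0.058,14],[0,-0.081,0.087,21],[0,-0.108,0.116,28],[0,-0.135,0.145,35]]
  jaw: 1

```text
time: 0.67
tool_pos: [231.4, 344.3, 226.5]
tcp_rot: [-0.846, 1.57, -1.694]
contact_force: [1.1, 0.2, 0.0]
grip_width: 63.0
```

```bash
python3 - <<'E'
from h import *
s,R=tool(); print(s["time"],s["tool_pos"],R.round(3),s["joint_positions"].round(2),np.degrees(np.arctan2(R[1,1],R[0,1])))
go(452.6,16.7,200)
E
```

```text
0.6667 [231.39197603 344.2890535  226.45174886] [[-0.     0.751  0.661]
 [-0.001  0.661 -0.751]
 [-1.    -0.     0.   ]] [ 0.79  0.14  1.8  -0.    1.2   0.07] 41.36244744711038
shift tool m [ 0.0266 -0.0504  0.392 ]
```

>>> step_arm:
  targets:
    - [[0,-0.005,0.039,7],[0,-0.01,0.078,14],[0,-0.015,0.117,21],[0,-0.02,0.156,28],[0,-0.025,0.195,35]]

```text
time: 1.08
tool_pos: [342.1, 179.7, 226.7]
tcp_rot: [0.892, 1.57, -0.574]
contact_force: [1.6, 1.0, -0.1]
grip_width: 29.4
```

```bash
python3 - <<'E'
from h import *
s,R=tool(); print(R.round(3),np.degrees(np.arctan2(R[1,1],R[0,1])))
go(452.6,16.7,80)
E
```

```text
[[ 0.001  0.994  0.105]
 [-0.     0.105 -0.994]
 [-1.     0.     0.   ]] 6.022427490027899
shift tool m [0.1469 0.0927 0.1736]
```

>>> step_arm:
  targets:
    - [[0.01,0.018,0.034,3],[0.03,0.036,0.068,6],[0.05,0.055,0.102,6],[0.07,0.074,0.138,6],[0.09,0.093,0.174,6]]

```text
time: 1.5
tool_pos: [448.0, 22.8, 141.0]
tcp_rot: [1.309, 1.57, -0.262]
contact_force: [0.8, 0.4, 0.8]
grip_width: 0.9
```

```bash
python3 - <<'E'
from h import *
s,R=tool(); print(R.round(3),np.degrees(np.arctan2(R[1,1],R[0,1])))
go(452.6,16.7,45)
E
```

```text
[[ 0.001  1.    -0.   ]
 [-0.    -0.    -1.   ]
 [-1.     0.001  0.   ]] -0.001486135750241572
shift tool m [0.096  0.0045 0.0061]
```

>>> step_arm:
  targets:
    - [[0.04,0.004,0.006,0],[0.08,0.004,0.006,0],[0.101,0.004,0.006,0],[0.101,0.004,0.006,0],[0.101,0.004,0.006,0]]

```text
time: 1.92
tool_pos: [451.6, 16.8, 39.6]
tcp_rot: [-1.594, 1.569, 3.118]
contact_force: [-0.4, -1.4, 0.2]
grip_width: 0.4
```

```bash
python3 - <<'E'
from h import *
s,R=tool(); print(s["tool_pos"],s["contact_force"])
c=cap("side"); im=c["color"][150:290,210:390,::-1]; im=cv2.resize(im,None,fx=4,fy=4,interpolation=cv2.INTER_CUBIC); cv2.imwrite("pics/s1.png",im)
E
```

```text
[451.60713715  16.82041719  39.62070023] [-0.39749653 -1.39565997  0.18078409]
```

View pics/s1.png

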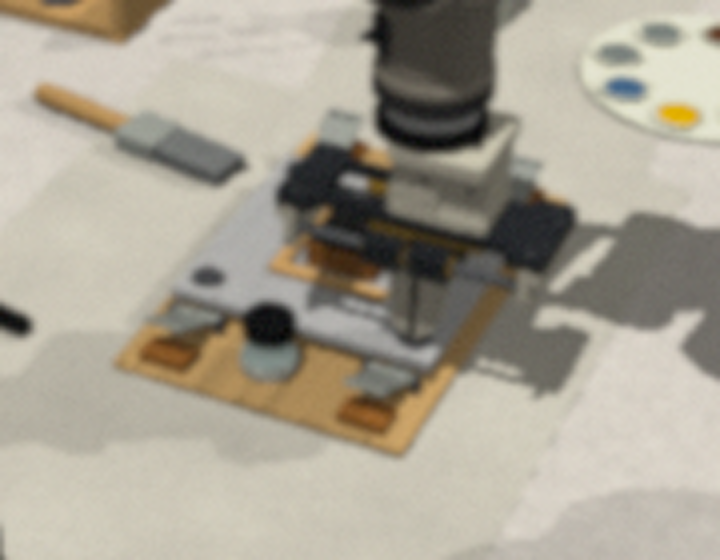

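The closed fingertips are above the front-left button, at about (415,335) in the crop. Now I press it gently.

>>> step_arm:
  targets:
    - [[0.003,0.001,0,0],[0.006,0.001,0,0],[0.009,0.001,0,0],[0.009,0.001,0,0],[0.009,0.001,0,0]]

```text
time: 2.38
tool_pos: [454.0, 16.9, 32.2]
tcp_rot: [1.393, 1.568, -0.177]
contact_force: [0.6, 0.0, 0.6]
grip_width: 0.6
```

>>> step_arm:
  targets:
    - [[0.001,-0.001,0,0],[0.002,-0.001,0,0],[0.003,-0.001,0,0],[0.003,-0.001,0,0],[0.003,-0.001,0,0]]

```text
time: 2.8
tool_pos: [453.1, 16.9, 29.3]
tcp_rot: [1.412, 1.568, -0.158]
contact_force: [0.0, 0.9, 0.9]
grip_width: 0.6
```

>>> step_arm:
  targets:
    - [[0.001,0,0,0],[0.002,0,0,0],[0.003,0,0,0],[0.003,0,0,0],[0.003,0,0,0]]

```text
time: 3.22
tool_pos: [453.0, 17.0, 26.3]
tcp_rot: [1.45, 1.568, -0.121]
contact_force: [-1.0, 0.4, 4.6]
grip_width: 0.6
```

```bash
python3 - <<'E'
from h import *
c=cap("top"); s=cap("side")
for n,(x,y) in T.items():
    u,v=proj(c,(x,y,33)); us,vs=proj(s,(x,y,33))
    print(n,[np.median([pt(q,a+i,b+j)[2] for i in(-1,0,1) for j in(-1,0,1)]).round(1) for q,a,b in((c,u,v),(s,us,vs))])
# bed plane points
for dx,dy in((60,0),(60,50),(60,-50),(80,-50),(0,-70),(0,70),(70,30)):
    u,v=proj(c,(532+dx,-63.7+dy,30)); us,vs=proj(s,(532+dx,-63.7+dy,30))
    print(dx,dy,[np.median([pt(q,a+i,b+j)[2] for i in(-1,0,1,2) for j in(-1,0,1,2)]).round(1) for q,a,b in((c,u,v),(s,us,vs))])
save(c,"t2.png")
E
```

```text
bl [np.float64(32.4), np.float64(30.4)]
br [np.float64(38.8), np.float64(37.0)]
fl [np.float64(386.2), np.float64(41.3)]
fr [np.float64(32.8), np.float64(150.9)]
60 0 [np.float64(31.7), np.float64(114.4)]
60 50 [np.float64(30.0), np.float64(28.8)]
60 -50 [np.float64(34.8), np.float64(132.4)]
80 -50 [np.float64(35.7), np.float64(32.2)]
0 -70 [np.float64(31.5), np.float64(152.0)]
0 70 [np.float64(135.4), np.float64(24.3)]
70 30 [np.float64(31.1), np.float64(29.4)]
```

The front-left corner is soft: it went down about 6.7 mm at 4.6 N, and the opposite back-right button rose to 38.8 mm while the other two stayed at about 32.5 mm. I lift and go to tab_fl at about (456.5, 76).

>>> step_arm:
  targets:
    - [[-0.02,0,0,0],[-0.045,0,0,0],[-0.045,0.003,-0.03,0],[-0.045,0.003,-0.059,0],[-0.045,0.003,-0.059,0]]

```text
time: 3.73
tool_pos: [455.8, 79.0, 71.5]
tcp_rot: [1.712, 1.567, 0.143]
contact_force: [-0.8, -0.1, -1.0]
grip_width: 0.5
```

```bash
python3 - <<'E'
from h import *
s,R=tool(); print(R.round(3)); go(456.5,76,42)
c=cap("top")
for n,(x,y) in T.items():
    u,v=proj(c,(x,y,33)); print(n,np.median([pt(c,u+i,v+j)[2] for i in(-1,0,1) for j in(-1,0,1)]).round(1))
E
```

```text
[[ 0.003  1.     0.002]
 [ 0.     0.002 -1.   ]
 [-1.     0.003 -0.   ]]
shift tool m [0.0295 0.0006 0.003 ]
bl 32.5
br 32.9
fl 33.1
fr 32.8
```

The bed has sprung back level. Now I descend over the tab.

>>> step_arm:
  targets:
    - [[0.015,0.001,0.003,0],[0.028,0.001,0.003,0],[0.032,0.001,0.003,0],[0.036,0.001,0.003,0],[0.04,0.001,0.003,0]]

```text
time: 4.2
tool_pos: [456.8, 74.1, 31.1]
tcp_rot: [1.38, 1.568, -0.188]
contact_force: [-0.4, 1.0, 2.8]
grip_width: 0.3
```

>>> step_arm:
  targets:
    - [[0.003,0,0,0],[0.005,0,0,0],[0.007,0,0,0],[0.008,0,0,0],[0.008,0,0,0]]

```text
time: 4.62
tool_pos: [457.0, 74.1, 23.1]
tcp_rot: [1.405, 1.568, -0.162]
contact_force: [0.8, -0.5, 1.3]
grip_width: 0.0
```

>>> step_arm:
  targets:
    - [[0.001,0,0,0],[0.002,0,0,0],[0.003,0,0,0],[0.004,0,0,0],[0.004,0,0,0]]

```text
time: 5.03
tool_pos: [457.1, 74.1, 19.0]
tcp_rot: [1.403, 1.568, -0.165]
contact_force: [-1.4, 0.1, 0.1]
grip_width: 0.0
```

>>> step_arm:
  targets:
    - [[0.001,0,0,0],[0.001,0,0,0],[0.002,0,0,0],[0.002,0,0,0],[0.002,0,0,0]]

```text
time: 5.45
tool_pos: [457.2, 74.1, 18.6]
tcp_rot: [1.417, 1.567, -0.15]
contact_force: [-6.1, 0.6, 22.7]
grip_width: 0.5
```

There is a hard stop at z = 18.6 with 23 N, so the tab is seated. I lift away and check.

>>> step_arm:
  targets:
    - [[-0.03,0,0,0],[-0.07,0,0,0],[-0.11,0,0,0],[-0.15,0,0,0],[-0.19,0,0,0]]

```text
time: 5.87
tool_pos: [455.8, 74.1, 210.4]
tcp_rot: [1.295, 1.567, -0.273]
contact_force: [1.0, -0.1, -0.3]
grip_width: 0.5
```

>>> step_arm:
  targets:
    - [[0,-0.02,-0.035,0],[0,-0.04,-0.07,0],[0,-0.06,-0.105,0],[0,-0.08,-0.14,0],[0,-0.08,-0.175,0]]

```text
time: 6.28
tool_pos: [371.6, 249.6, 210.0]
tcp_rot: [0.603, 1.568, -0.964]
contact_force: [0.7, -0.5, -0.0]
grip_width: 0.3
```

>>> step_arm:
  targets:
    - [[0,-0.01,0.0,0],[0,-0.01,0,0],[0,-0.01,0,0],[0,-0.01,0,0],[0,-0.01,0,0]]

```text
time: 6.7
tool_pos: [362.3, 248.6, 209.9]
tcp_rot: [0.618, 1.568, -0.951]
contact_force: [-0.6, 0.1, 0.6]
grip_width: 0.5
```

```bash
python3 - <<'E'
from h import *
c=cap("top"); s=cap("side")
for n,y in(("l",1),("r",-1)):
  for m,x in(("f",457),("b",606)):
    r=[]
    for out in(125,135,145,153):
        u,v=proj(c,(x,-63.7+y*out,22)); r.append(np.median([pt(c,u+i,v+j)[2] for i in(-1,0,1) for j in(-2,-1,0,1,2)]).round(1))
    print(m+n,r)
for n,(x,y) in T.items():
    u,v=proj(c,(x,y,33)); print(n,np.median([pt(c,u+i,v+j)[2] for i in(-1,0,1) for j in(-1,0,1)]).round(1))
a=cv2.resize(c["color"][185:290,230:385,::-1],(775,525)); cv2.imwrite("pics/t3.png",cv2.convertScaleAbs(a,alpha=1.6))
b=cv2.resize(s["color"][160:280,210:370,::-1],(720,540),interpolation=cv2.INTER_CUBIC); cv2.imwrite("pics/s3.png",b)
E
```

```text
fl [np.float64(19.4), np.float64(19.2), np.float64(19.0), np.float64(18.4)]
bl [np.float64(25.6), np.float64(31.5), np.float64(35.2), np.float64(41.0)]
fr [np.float64(26.9), np.float64(32.4), np.float64(35.1), np.float64(39.4)]
br [np.float64(27.4), np.float64(30.5), np.float64(34.9), np.float64(37.7)]
bl 31.5
br 33.6
fl 33.8
fr 32.5
```

View pics/s3.png

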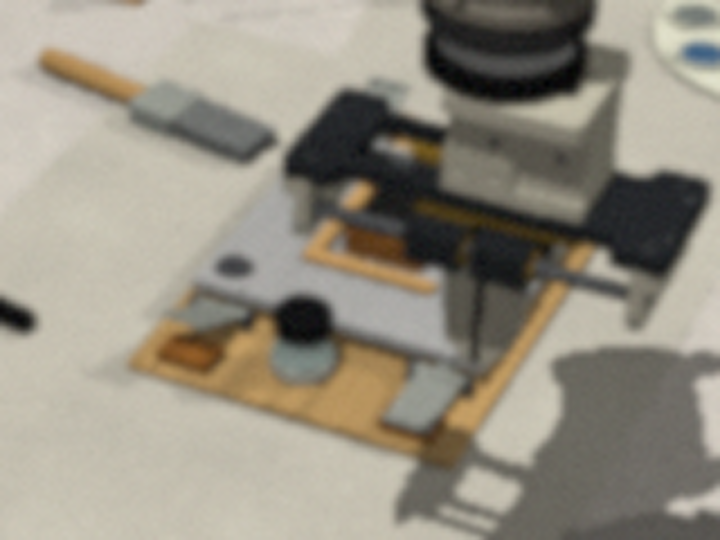

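View pics/t3.png

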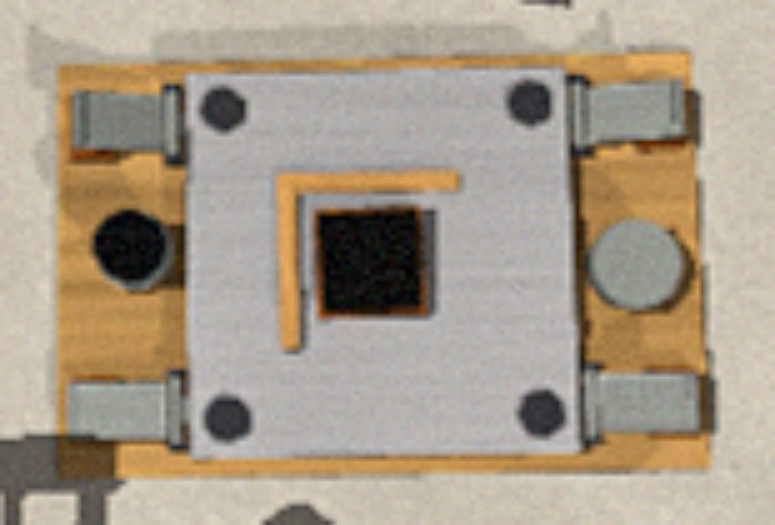

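The front-left tab lies flat, near (425,395) in the side crop and (118,410) in the top crop. The other three tabs stand, and the block, jar and tin look as they did before. Handing in.

```bash
python3 -c "
from plant import bot
print(bot.close_job())"
```

```text
the job is handed in; nothing more can be done
None
```

The front-left corner was the one that rocks. I pushed its shim fully flat, lifted the hand clear and handed the job in at about 7 s on the robot clock.

- **Finding the corner:** I pressed the front-left button first. It sank about 6.7 mm at 4.6 N, and the opposite back-right button rose about 6 mm. The other two stayed level. Because that was clear, I did not press the other three. The bed sprang back level on release.
- **Pushing the shim:** I pressed the front-left tab until it stopped hard at 18.6 mm, with about 23 N on the wrist.
- **Last checks:** The front-left tab reads about 19 mm high along its length, which is flat. The other three still slant up from about 26 to 40 mm. The block, jar, tin and stand look unmoved in the top view.
- **Disagreements:** Triangulating the buttons from the two views gave about 31 mm against the stated 33 mm, but the top depth and the press agreed with 33 mm. After the hand left, the button heights read 31.5 to 33.8 mm, which I take as level within noise.

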